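# Eject a tray end from its jig and press it home in the tray

### The job

Push the red plate of the jig's spring ejector all the way in, so that the wooden tray end held in the jig comes out at the other end, and let the ejector spring back. Draw the tray end fully out, stand it hand hole up in the two slotted corners at the open end of the tray, and press it down past the spring clips until it is fully home on the tray floor. Force neither the ejector nor the tray end, and leave the glue bottle, jar, tape roll and sanding block where they are.

Things in the scene. Friction and masses are not known exactly. Their poses are not given: they have to be found in the camera images.
- jig: Jig fixed to the bench; origin: centre of its underside. Plywood base 90 (x) x 250 (y) x 10 mm high. Two grey cheeks (y -66 to +65, outer faces x +-24.5, tops 70 mm above bench) form a 13 mm wide slot along y, open at -y. Two metal straps across them (y +-34 to +-56, tops 80 mm high) stop the part being lifted out. Dark steel block at y +85 to +115, 58 mm high, carries the ejector rod.
- jig_mouth (a point): Middle of the slot's floor at its open end: 66 mm from the jig's origin along -y, 10 mm above the bench; axes as the jig's. The part leaves along -y onto the base, which runs on 59 mm past the mouth. A sprung pad at jig y = -40 grips the part sideways: about 4 N of drag.
- panel: Brown wooden tray end, 130 mm long (y), 10 thick (x), 46 high at the ends, 60 over the middle 74 mm; hand hole 50 long, 32 to 46 mm up. About 70 g. Origin: centre of underside, z up. Same either way round. Starts upright, wholly inside the jig slot; pinch it across its 10 mm at the protruding end, and drawn out some 80 mm it can be regrasped at its middle while the jig holds the rest.
- tray: Wooden tray fixed to the bench, 184 (x) x 152 (y) mm, walls 50 high, floor 6 thick; origin: centre of underside. The -x end is open. At each -x corner two posts (12 mm thick in x, |y| 52 to 68, 56 high, round tops) form a slot 13 mm wide in x; 136 mm between the side walls. The posts cover 13 to 16 mm of each end of the tray end, so it must be held near its middle to be let in.
- slot (a point): Middle between the two slots on the tray floor, 6 mm above the bench, at tray x = -75, y = 0; axes as the tray's. Home, the tray end's origin lies here within 2 mm, its y parallel to this y. A sprung clip in each slot, 22 mm above the floor, 4 mm into the slot from its -x side: the part drops freely to about 25 to 30 mm above the floor, then takes 8 to 16 N of pressing.
- glue: White glue bottle with an orange cap, diameter 60 mm, 170 mm high; origin at the underside. Leave it.
- jar: Amber jar with a steel cap, diameter 64 mm, 80 mm high; origin at the underside. Leave it.
- tape: Cream roll of masking tape lying flat, diameter 96 mm, 25 mm high; origin at the underside. Leave it.
- block: Cork sanding block with a red sole, 70 x 60 x 32 mm; origin at the underside. Leave it.
- ejector: Spring ejector: rod with a red upright push plate, 44 (x) x 8 (y) x 44 (z) mm. Origin: plate centre, 40 mm above the bench; axes as the jig's. Pushed on its +y face towards -y: at rest it lies at jig y = +169 mm, fully in at its stop +124. The spring pushes back with 3 N at rest, 8.5 N fully in; with the part's drag about 13 N. Fully in, about 37 mm of the part stick out of the mouth.

How it is judged:
By the outcome, as a careful person would: the job done as asked, in the order asked, and still so for the second after the job is handed in, with the robot touching nothing.
It also fails if it takes over 58 s, if anything falls off the work surface, if the arm or the gripper's body presses on something with over 40 N, if the wrist force passes 120 N, or if a joint passes its speed limit or range.

### The arm

A 7-joint arm with a two-finger parallel gripper is mounted at the origin on the work surface. World frame = base frame: x ahead of the robot, y to its left, z up, the work surface at z = 0. Lengths are in mm, angles in rad, forces in N, time in s.
With the tool pointing down it reaches from about 425 to 1025 mm from the base axis. Payload 9.4 kg.
Tool frame: the origin (TCP) lies on the centre line of the jaws, within the pads' length; the fingertips stand 19 mm ahead of it and the grasp point (between the pads) is the TCP; z points along the fingers, y is the direction in which the jaws open and shut (so a half turn about z gives the same grasp; the last joint's range is limited). The gripper opens to 93 mm and grips with 3 to 60 N. Pads are 15 mm wide; open, the fingers measure 128 mm over their backs; the gripper's body (75 mm by 188 mm) begins 65 mm behind the grasp point.
Start: joints at [-1.403, 0.599, -0.003, 1.599, 0.002, 0.943, -0.08], TCP at [175.717, 703.383, 237.618] pointing down, gripper open.
Joint ranges: [-2.57, 2.57], [-0.35, 1.97], [-1.29, 1.29], [0.11, 2.56], [-1.05, 4.19], [0.11, 1.86], [-2.63, 2.63]. Speed limits (rad/s): [2.22, 2.22, 3.01, 3.01, 3.14, 3.14, 3.14].

### API

Orientations are given as a 3x3 rotation matrix whose columns are the frame's x, y, z axes.
In Python, from station import get_state, cams, ticket gives the robot as it stands.
- The arm moves only by the tool move_arm, never from a script. Its argument "steps" is a list that holds one entry, the list of rows, each a list of 4 numbers: the shift along the tool's x, y, z in units of 30 mm (1.0 is 30 mm), then the turn about the tool's z in units of 5 degrees (1.0 is 5 degrees). In form: [[[tx, ty, tz, spin], ...]]. A call has 1 to 5 rows; each row is the pose to reach, as a shift and turn from the pose commanded when the call began, along the tool's axes at that moment; what a row does not reach only later rows make up. A row lasts 1/12 s, in which the tool goes at most 41.7 mm and 7.16 degrees, less where a joint would pass 70% of its speed; a pose out of reach is approached as far as the arm can. A call with a gripper value outside its range is refused whole. "hand" is the opening, from 0 (shut) to 1 (fully open), set as the call begins (left out, the last holds). The fingers move at their own pace and stop on an object; the grip force is fixed at half the most. Time passes only in rows, so rows that repeat a pose let the fingers close. It gives the time, the measured TCP pose, the force and the opening at its end, in the units of the state.
- get_state(): the state, without advancing time (a new reading comes with each control period).
- cams.camera(name): name is "side" or "top"; returns a dict with "frame" (480x640x3 uint8, red, green, blue), "range_z" (480x640 float32, mm along the optical axis (not along the pixel's ray), 0 where there is no reading), "fx", "fy", "cx", "cy" (pixels), "rvec" (rotation vector, rad) and "tvec" (3), from world to camera coordinates, as OpenCV has them. Camera axes: x right, y down, z forward; pixel columns grow to the right and rows downward; lengths in mm; the calibration is good to about 2 mm. A picture is of the moment at which its call begins.
- ticket.finish_job(): hands the job in, once; it reports no verdict.
The state is a dict: "t": time; "qpos": joint angles; "joint_velocities": joint speeds; "joint_efforts": joint torques, N m; "position": TCP position; "ee_rot": TCP orientation; "force": force on the tool from outside, world axes, zero at the start; "wrist_torque": the same for the moment, N m; "width": finger opening in mm.
Only numpy, scipy, OpenCV 4.12 (cv2) and the standard library are available. Lean on these libraries where they do the work, as an engineer would, in place of code of your own. Each camera call takes 0.05 s, during which the arm holds its last target. There are 200 camera calls.

## Working session

There is one attempt and no reset: what is moved stays moved. The work goes in short steps, Python scripts to look and compute and a tool call to move; the robot and the scene stay as the last step left them, time stands still between calls to the robot, and variables do not carry over. Pictures are saved under pics/ and viewed, about 8 in all and at most 12, crops included, and the job is handed in when it is done.

Besides the shell and the picture viewer there is one more tool, called by a JSON object that holds its "fn" and its "kwargs", one argument or row to a line. move_arm: Moves the arm, as the interface text tells. Its arguments: {"type":"object","properties":{"steps":{"type":"array","items":{"type":"array","items":{"type":"array","items":{"type":"number"}}}},"hand":{"type":"number"}},"required":["steps"]}

```bash
mkdir -p pics; ls; cat > h.py <<'E'
import numpy as np, cv2
from station import get_state, cams, ticket
def cam(n):
    c=cams.camera(n); c['R']=cv2.Rodrigues(np.array(c['rvec'],float))[0]; c['t']=np.array(c['tvec'],float).ravel(); return c
def cloud(c):
    z=c['range_z'].astype(float); v,u=np.indices(z.shape)
    p=np.stack([(u-c['cx'])/c['fx']*z,(v-c['cy'])/c['fy']*z,z],-1)
    w=(p-c['t'])@c['R']; w[z==0]=np.nan; return w
def ray(c,u,v,h):
    d=np.array([(u-c['cx'])/c['fx'],(v-c['cy'])/c['fy'],1])@c['R']; o=-c['t']@c['R']
    return o+d*(h-o[2])/d[2]
def save(c,n,crop=None,s=1):
    im=c['frame'][...,::-1]
    if crop: a,b,x,y=crop; im=im[b:y,a:x]
    cv2.imwrite('pics/'+n+'.png',cv2.resize(im,None,fx=s,fy=s,interpolation=cv2.INTER_CUBIC))
E
python3 - <<'E'
from h import *
for n in('top','side'):
    c=cam(n); save(c,n+'0'); print(n,-c['t']@c['R'],c['R'].round(2).tolist(),c['fx'],c['cx'],c['cy'])
    np.savez(n+'0.npz',w=cloud(c),f=c['frame'])
s=get_state();print(s)
E
```

```text
pics
top [ 354.81378711  -42.67525393 1071.63691365] [[-0.09, -1.0, -0.0], [-0.97, 0.08, -0.21], [0.21, -0.01, -0.98]] 489.72273710660926 317.8276776072012 244.06935094275116
side [195.4058993  672.7810554  527.64288844] [[-0.89, -0.46, 0.01], [-0.24, 0.44, -0.87], [0.39, -0.77, -0.5]] 455.8730150919281 323.32620365714934 244.10113521277657
{'t': 0.1, 'qpos': array([-1.40271276,  0.60005874, -0.00252587,  1.60003003,  0.0018048 ,
        0.94288518, -0.07982583]), 'joint_velocities': array([ 1.15289368e-04, -2.47303180e-03, -1.62539106e-04, -2.23115752e-03,
       -4.48831838e-04, -3.68543257e-05, -2.14590218e-04]), 'joint_efforts': array([ 5.58847241e-03, -7.66552377e+01,  1.50240362e+00, -2.52940661e+01,
       -5.22965309e-02,  1.35736034e-02,  4.68626217e-05]), 'position': array([175.62716324, 702.99783406, 236.84380233]), 'ee_rot': array([[-9.70194904e-01,  2.42325834e-01, -1.94129932e-04],
       [ 2.42325870e-01,  9.70193954e-01, -1.36573573e-03],
       [-1.42609363e-04, -1.37207255e-03, -9.99999049e-01]]), 'force': array([0.07195208, 0.26904789, 0.18580692]), 'wrist_torque': array([-0.03755285,  0.01298927,  0.00651656]), 'width': 92.99151107865629}
```

View pics/top0.png

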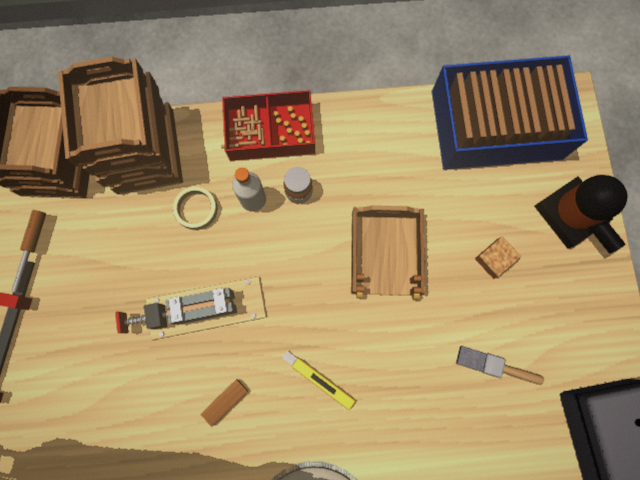

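View pics/side0.png

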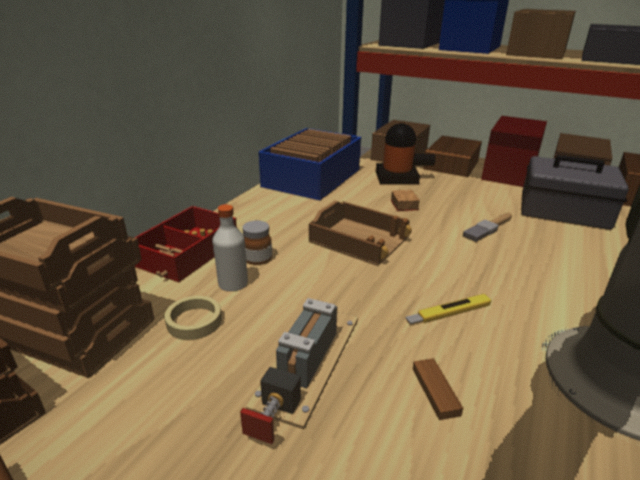

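```bash
python3 - <<'E'
from h import *
c=cam('top'); 
for n in('top','side'):
    d=np.load(n+'0.npz'); w=d['w']; f=d['f'].astype(int); print(n)
    g=np.isfinite(w[...,2]); print('table z',np.nanmedian(w[...,2][(abs(w[...,0]-400)<60)&(abs(w[...,1])<300)]))
    x,y,z=w[...,0],w[...,1],w[...,2]
    J=(abs(x-450)<120)&(y>50)&(y<440) if n=='top' else (x>300)&(x<560)&(y>50)&(y<440)
    hsv=cv2.cvtColor(d['f'],cv2.COLOR_RGB2HSV)
    def rect(m,l):
        m=cv2.morphologyEx(m.astype(np.uint8),cv2.MORPH_OPEN,np.ones((2,2)))>0
        k,lab,st,_=cv2.connectedComponentsWithStats(m.astype(np.uint8))
        for i in range(1,k):
            if st[i,4]<25: continue
            q=w[lab==i]; r=cv2.minAreaRect(q[:,:2].astype(np.float32)); print(l,st[i].tolist(),'c',np.round(r[0],1),'sz',np.round(r[1],1),round(r[2],1),'z',np.percentile(q[:,2],[5,50,95]).round(1))
    rect(J&(z>73)&(z<86),'strap'); rect(J&(z>63)&(z<73),'cheek'); rect(J&(z>6)&(z<14),'base'); rect(J&(z>50)&(z<62),'blk')
    red=((hsv[...,0]<8)|(hsv[...,0]>172))&(hsv[...,1]>150)&(hsv[...,2]>60); rect(J&red,'red')
    T=(x>400)&(x<720)&(y<20)&(y>-260)
    rect(T&(z>40)&(z<70),'trayTop'); rect(T&(z>53)&(z<60),'posts'); rect(T&(z>2)&(z<10),'floor'); rect(T&(z>15)&(z<100),'trayAll')
E
```

```text
top
table z -0.10548258814124059
strap [213, 290, 15, 25, 272] c [462.5 152.6] sz [46.7 21.3] 5.8 z [66.7 79.  83. ]
strap [169, 298, 15, 26, 277] c [452.4 243.5] sz [46.8 23.2] 5.8 z [nan nan nan]
cheek [224, 289, 7, 9, 48] c [479.8 138.8] sz [16.2  9.2] 11.1 z [nan nan nan]
cheek [181, 293, 36, 29, 744] c [nan nan] sz [0. 0.] 0.0 z [nan nan nan]
cheek [167, 301, 3, 9, 26] c [467.1 265.3] sz [26.5 15.1] 74.5 z [20.1 71.1 81.8]
cheek [227, 304, 7, 10, 53] c [448.5 137.1] sz [15.3 12.6] 6.4 z [48.3 68.5 71.7]
cheek [169, 316, 3, 9, 26] c [435.9 261.9] sz [24.7 15.5] 78.6 z [22.8 68.5 80.9]
base [147, 278, 120, 63, 2346] c [452.8 194.5] sz [ 89.4 246.7] 8.5 z [nan nan nan]
blk [145, 304, 17, 26, 365] c [445.9 305. ] sz [47.  46.9] 5.3 z [45.9 56.8 60. ]
blk [116, 313, 6, 9, 43] c [450.9 366.3] sz [ 7.6 17.4] 87.6 z [46.1 58.8 63.1]
blk [119, 324, 5, 11, 36] c [421.8 370.7] sz [14.5 30.8] 32.9 z [-0.8 52.  59.7]
red [117, 313, 5, 20, 67] c [439.3 363.8] sz [39.3  5.2] 5.7 z [53.3 59.9 63.8]
trayTop [284, 182, 29, 18, 185] c [696.4 -29.7] sz [40.3 68. ] 17.5 z [28.5 50.3 57.4]
trayTop [3
[... 2281 characters left out ...]
3 53.9 56.7]
floor [330, 222, 77, 32, 643] c [ 540.  -200.6] sz [139.7 177.8] 86.0 z [nan nan nan]
floor [310, 240, 14, 7, 44] c [ 622.3 -139.1] sz [ 4.2 36. ] 81.1 z [nan nan nan]
floor [325, 245, 56, 20, 173] c [ 530.8 -127.6] sz [ 12.5 138.8] 87.2 z [0.4 4.2 8.9]
floor [248, 259, 24, 7, 66] c [689.3  -7.9] sz [51.5 16. ] 51.3 z [-2.9  2.5  5.8]
trayAll [310, 202, 80, 58, 1667] c [ 537.5 -189.7] sz [123.2 193.3] 81.4 z [nan nan nan]
trayAll [391, 218, 8, 16, 98] c [ 477.6 -257.8] sz [21.8 11.4] 81.9 z [14.8 32.  50.1]
trayAll [400, 220, 13, 18, 152] c [ 443.  -276.7] sz [69.5 23.7] 79.1 z [-2.8 29.4 50. ]
trayAll [245, 222, 28, 38, 876] c [719.8 -83.3] sz [ 47.3 189.7] 18.0 z [nan nan nan]
```

{"fn": "move_arm", "kwargs": {
  "steps": [
    [[-1.0,-0.75,0,1.4],[-2.1,-1.5,0,2.8],[-3.2,-2.25,0,4.2],[-4.3,-3.0,0,5.6],[-5.4,-3.8,0,7]]
  ],
  "hand": 0
}}

```text
t: 0.57
position: [306.2, 552.1, 237.5]
ee_rot: [[-0.651, 0.759, 0.0], [0.759, 0.651, 0.0], [-0.0, 0.0, -1.0]]
force: [-1.1, 0.2, -0.6]
width: 64.4
```

```bash
cat >> h.py <<'E'
JO=np.array([457.5,198.,0]);JA=6.3
def j2w(x,y,z=0,o=None,a=None):
    o=JO if o is None else o; a=np.radians(JA if a is None else a)
    return o+[np.cos(a)*x-np.sin(a)*y,np.sin(a)*x+np.cos(a)*y,z]
def plan(p,yaw):
    s=get_state();R=s['ee_rot'];d=R.T@(np.array(p)-s['position'])/30
    cur=np.degrees(np.arctan2(R[1,1],R[0,1])); sp=-((yaw-cur+180)%360-180)/5
    print('t',round(s['t'],2),'pos',s['position'].round(1),'yaw',round(cur,1),'F',s['force'].round(1),'w',round(s['width'],1),'-> units',d.round(2),'spin',round(sp,2))
E
python3 -c "
from h import *
plan(j2w(0,206,150),JA)"
```

```text
t 0.57 pos [306.2 552.1 237.5] yaw 40.6 F [-1.1  0.2 -0.6] w 64.4 -> units [-6.57  0.01  2.92] spin 6.87
```

{"fn": "move_arm", "kwargs": {
  "steps": [
    [[-1.3,0,0.3,1.4],[-2.6,0,0.6,2.8],[-3.9,0,0.9,4.2],[-5.2,0,1.2,5.6],[-6.5,0,1.5,6.9]]
  ]
}}

```text
t: 0.98
position: [434.0, 404.8, 192.3]
ee_rot: [[-0.107, 0.994, 0.0], [0.994, 0.107, 0.0], [0.0, 0.0, -1.0]]
force: [0.1, 0.7, -0.6]
width: 31.0
```

```bash
python3 -c "
from h import *
plan(j2w(0,206,50),JA)"
```

```text
t 0.98 pos [434.  404.8 192.3] yaw 6.1 F [ 0.1  0.7 -0.6] w 31.0 -> units [-0.07  0.02  4.74] spin -0.03
```

{"fn": "move_arm", "kwargs": {
  "steps": [
    [[0,0,1.2,0],[0,0,2.4,0],[0,0,3.6,0],[0,0,4.5,0],[0,0,4.7,0]]
  ],
  "hand": 0
}}

```text
t: 1.4
position: [431.5, 404.7, 47.5]
ee_rot: [[-0.113, 0.994, -0.004], [0.994, 0.113, -0.004], [-0.004, -0.005, -1.0]]
force: [-0.0, -1.2, -0.4]
width: 1.1
```

```bash
python3 -c "
from h import *
plan(j2w(0,135.5,50),JA)
c=cam('side'); save(c,'s1',(180,260,420,460),3)"
```

```text
t 1.4 pos [431.5 404.7  47.5] yaw 6.5 F [-0.  -1.2 -0.4] w 1.1 -> units [-2.43  0.1  -0.07] spin 0.03
```

View pics/s1.png

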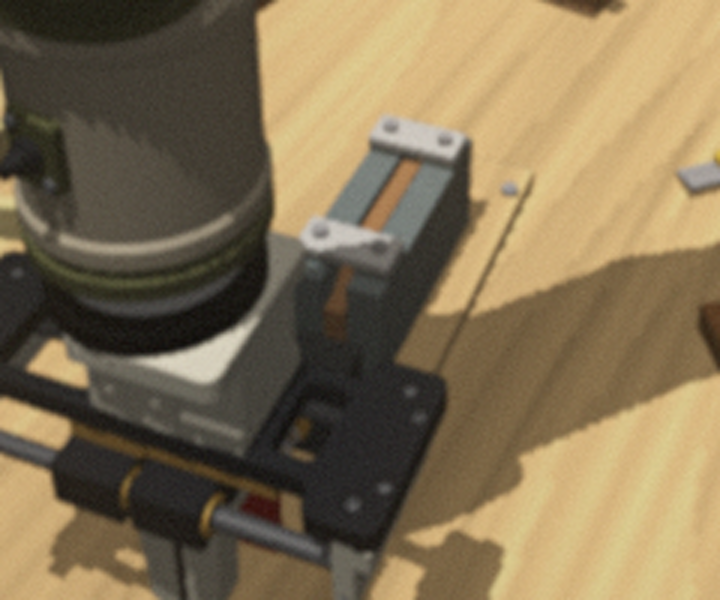

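{"fn": "move_arm", "kwargs": {
  "steps": [
    [[-0.35,0.05,0,0],[-0.7,0.1,0,0],[-1.0,0.1,0,0],[-1.3,0.1,0,0],[-1.6,0.1,0,0]]
  ]
}}

```text
t: 1.87
position: [442.6, 360.9, 53.5]
ee_rot: [[-0.114, 0.994, 0.003], [0.994, 0.114, 0.005], [0.005, 0.004, -1.0]]
force: [-0.9, 11.1, -3.2]
width: 0.5
```

{"fn": "move_arm", "kwargs": {
  "steps": [
    [[-0.15,0,0,0],[-0.3,0,0,0],[-0.4,0,0,0],[-0.5,0,0,0],[-0.5,0,0,0]]
  ]
}}

```text
t: 2.28
position: [444.2, 346.4, 53.5]
ee_rot: [[-0.114, 0.993, 0.003], [0.993, 0.114, 0.005], [0.005, 0.004, -1.0]]
force: [-1.5, 8.9, -1.2]
width: 0.3
```

```bash
python3 -c "
from h import *
plan(j2w(0,135.5,50),JA)"
```

```text
t 2.28 pos [444.2 346.4  53.5] yaw 6.5 F [-1.5  8.9 -1.2] w 0.3 -> units [-0.45 -0.1   0.11] spin 0.05
```

{"fn": "move_arm", "kwargs": {
  "steps": [
    [[-0.1,0,0,0],[-0.2,0,0,0],[-0.25,0,0,0],[-0.3,0,0,0],[-0.3,0,0,0]]
  ]
}}

```text
t: 2.7
position: [445.1, 338.3, 53.5]
ee_rot: [[-0.115, 0.993, 0.003], [0.993, 0.114, 0.006], [0.006, 0.004, -1.0]]
force: [-0.6, 11.3, -2.3]
width: 0.7
```

{"fn": "move_arm", "kwargs": {
  "steps": [
    [[-0.04,0,0,0],[-0.08,0,0,0],[-0.1,0,0,0],[-0.1,0,0,0]]
  ]
}}

```text
t: 3.03
position: [445.3, 335.6, 53.5]
ee_rot: [[-0.115, 0.993, 0.003], [0.993, 0.115, 0.006], [0.006, 0.004, -1.0]]
force: [-1.0, 12.1, -2.7]
width: 0.9
```

```bash
python3 -c "
from h import *
plan(j2w(0,135.5,50),JA)
c=cam('top'); save(c,'t1',(100,250,300,370),4)
w=cloud(c); x,y,z=w[...,0],w[...,1],w[...,2]
q=np.einsum('...i,ij->...j',w-JO,np.array([[np.cos(.11),-np.sin(.11),0],[np.sin(.11),np.cos(.11),0],[0,0,1]]))
m=(abs(q[...,0])<12)&(q[...,1]<-60)&(q[...,1]>-130)&(q[...,2]>30)
print(m.sum(),np.nanmedian(q[m],0),np.nanmin(q[m],0))"
```

```text
t 3.03 pos [445.3 335.6  53.5] yaw 6.6 F [-1.  12.1 -2.7] w 0.9 -> units [-0.09 -0.1   0.11] spin 0.06
167 [ -1.6044235  -77.04989793  59.62167669] [ -11.17920714 -100.61565558   30.99987308]
```

View pics/t1.png

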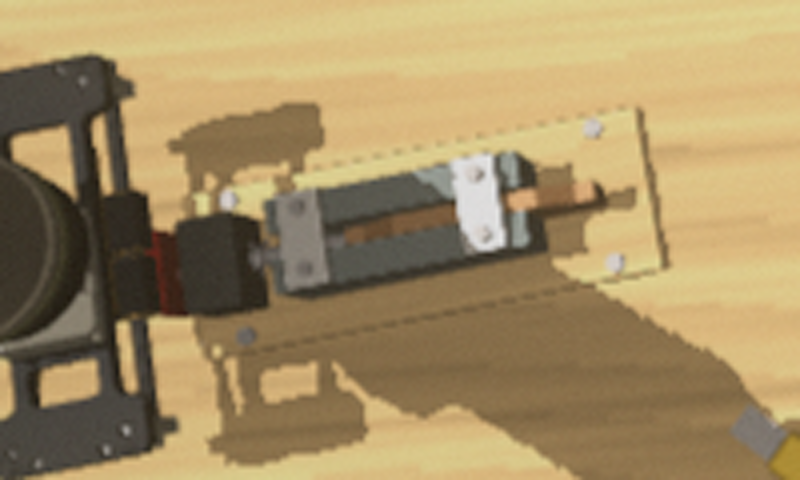

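{"fn": "move_arm", "kwargs": {
  "steps": [
    [[-0.03,0,0,0],[-0.06,0,0,0],[-0.06,0,0,0]]
  ]
}}

```text
t: 3.33
position: [445.5, 333.9, 53.5]
ee_rot: [[-0.115, 0.993, 0.003], [0.993, 0.115, 0.006], [0.006, 0.004, -1.0]]
force: [-2.1, 12.1, -2.6]
width: 0.7
```

{"fn": "move_arm", "kwargs": {
  "steps": [
    [[-0.03,0,0,0],[-0.05,0,0,0],[-0.05,0,0,0]]
  ]
}}

```text
t: 3.58
position: [445.6, 333.4, 53.5]
ee_rot: [[-0.116, 0.993, 0.004], [0.993, 0.116, 0.007], [0.007, 0.004, -1.0]]
force: [-2.4, 14.8, -4.1]
width: 0.4
```

{"fn": "move_arm", "kwargs": {
  "steps": [
    [[-0.03,0,0,0],[-0.04,0,0,0],[-0.04,0,0,0]]
  ]
}}

```text
t: 3.83
position: [445.6, 333.3, 53.6]
ee_rot: [[-0.117, 0.993, 0.004], [0.993, 0.117, 0.008], [0.008, 0.005, -1.0]]
force: [-3.3, 18.3, -3.7]
width: 0.4
```

{"fn": "move_arm", "kwargs": {
  "steps": [
    [[0.5,0,0,0],[1.0,0,0,0],[1.5,0,0,0],[2.1,0,0,0],[2.8,0,0,0]]
  ]
}}

```text
t: 4.25
position: [436.1, 410.6, 52.9]
ee_rot: [[-0.111, 0.994, 0.001], [0.994, 0.111, -0.0], [-0.0, 0.001, -1.0]]
force: [-0.0, -0.0, 0.5]
width: 0.5
```

{"fn": "move_arm", "kwargs": {
  "steps": [
    [[0,0,-1.2,0],[0,0,-2.4,0],[0,0,-3.4,0],[-1.2,0,-3.4,0],[-2.5,0,-3.4,0]]
  ],
  "hand": 0.5
}}

```text
t: 4.67
position: [444.4, 338.3, 156.2]
ee_rot: [[-0.117, 0.993, 0.004], [0.993, 0.117, 0.004], [0.003, 0.004, -1.0]]
force: [0.2, -1.5, -0.5]
width: 29.5
```

{"fn": "move_arm", "kwargs": {
  "steps": [
    [[-1.3,0,0,0],[-2.6,0,0,0],[-3.9,0,0,0],[-5.2,0,0,0],[-6.5,0,0,0]]
  ]
}}

```text
t: 5.08
position: [465.7, 140.4, 154.6]
ee_rot: [[-0.112, 0.994, 0.001], [0.994, 0.112, 0.0], [0.0, 0.001, -1.0]]
force: [1.1, -0.4, -0.3]
width: 46.7
```

```bash
python3 - <<'E'
from h import *
plan(j2w(0,-91,50),JA)
c=cam('top'); save(c,'t2',(90,200,450,350),2.2)
w=cloud(c); d=w-JO; a=np.radians(JA)
jx=d[...,0]*np.cos(a)+d[...,1]*np.sin(a); jy=-d[...,0]*np.sin(a)+d[...,1]*np.cos(a); z=d[...,2]
m=(abs(jx)<14)&(jy<-70)&(jy>-120)&(z>30)&(z<80); print('panel',m.sum(),np.median(jx[m]),np.min(jy[m]) if m.any() else 0,np.median(z[m]))
hsv=cv2.cvtColor(c['frame'],cv2.COLOR_RGB2HSV)
red=((hsv[...,0]<8)|(hsv[...,0]>172))&(hsv[...,1]>150)&(hsv[...,2]>60)&(abs(jx)<40)&(z>30)&(jy>100); print('plate',np.median(jx[red]),np.median(jy[red]),red.sum())
E
```

```text
t 5.08 pos [465.7 140.4 154.6] yaw 6.4 F [ 1.1 -0.4 -0.3] w 46.7 -> units [-1.09 -0.07  3.49] spin 0.03
panel 116 -1.6770577604829278 -102.7238032871984 57.380850234677595
plate nan nan 0
  return _methods._mean(a, axis=axis, dtype=dtype,
  ret = ret.dtype.type(ret / rcount)
```

View pics/t2.png

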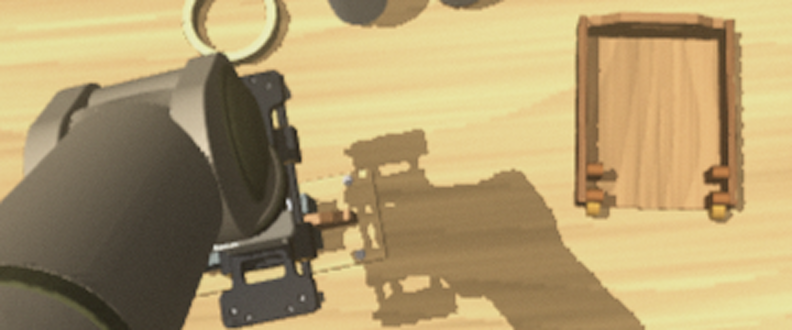

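{"fn": "move_arm", "kwargs": {
  "steps": [
    [[-0.6,-0.05,1.0,0],[-1.1,-0.1,2.0,0],[-1.1,-0.1,3.0,0],[-1.1,-0.1,3.7,0],[-1.1,-0.1,3.9,0]]
  ]
}}

```text
t: 5.55
position: [465.9, 108.6, 34.8]
ee_rot: [[-0.111, 0.994, -0.003], [0.994, 0.111, -0.001], [-0.001, -0.003, -1.0]]
force: [-0.7, 0.9, -0.0]
width: 46.5
```

```bash
python3 - <<'E'
from h import *
plan(j2w(-1,-91,38),JA)
c=cam('side'); save(c,'s2',(220,240,420,440),3.5)
E
```

```text
t 5.55 pos [465.9 108.6  34.8] yaw 6.4 F [-0.7  0.9 -0. ] w 46.5 -> units [-0.04  0.02 -0.11] spin 0.02
```

View pics/s2.png

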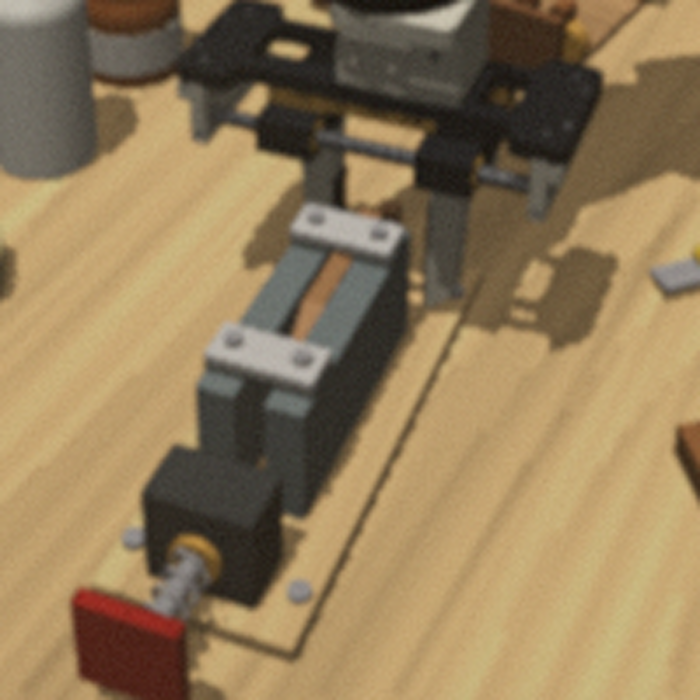

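{"fn": "move_arm", "kwargs": {
  "steps": [
    [[0,0,0,0],[0,0,0,0],[0,0,0,0],[0,0,0,0],[0,0,0,0]]
  ],
  "hand": 0
}}

```text
t: 6.02
position: [467.2, 110.1, 37.6]
ee_rot: [[-0.113, 0.994, 0.002], [0.994, 0.113, 0.0], [0.0, 0.002, -1.0]]
force: [-0.3, -0.0, 0.8]
width: 18.0
```

{"fn": "move_arm", "kwargs": {
  "steps": [
    [[0,0,0,0],[0,0,0,0],[0,0,0,0]]
  ]
}}

```text
t: 6.27
position: [467.8, 110.0, 37.3]
ee_rot: [[-0.113, 0.994, 0.002], [0.994, 0.113, 0.001], [0.0, 0.002, -1.0]]
force: [1.3, 0.6, 7.4]
width: 10.0
```

{"fn": "move_arm", "kwargs": {
  "steps": [
    [[-0.2,0,0,0],[-0.5,0,0,0],[-0.8,0,0,0],[-1.2,0,0,0],[-1.6,0,0,0]]
  ]
}}

```text
t: 6.68
position: [472.8, 64.1, 37.2]
ee_rot: [[-0.116, 0.993, 0.001], [0.993, 0.116, 0.002], [0.002, 0.002, -1.0]]
force: [-1.3, 8.5, 5.8]
width: 9.4
```

{"fn": "move_arm", "kwargs": {
  "steps": [
    [[0,0,0,0],[0,0,0,0]]
  ]
}}

```text
t: 6.85
position: [473.0, 61.2, 37.2]
ee_rot: [[-0.111, 0.994, 0.002], [0.994, 0.111, -0.0], [-0.0, 0.002, -1.0]]
force: [1.4, -3.2, 8.5]
width: 10.1
```

```bash
python3 - <<'E'
from h import *
plan(j2w(0,-85,38),JA)
c=cam('top'); save(c,'t3',(200,240,360,360),5)
w=cloud(c); d=w-JO; a=np.radians(JA)
jx=d[...,0]*np.cos(a)+d[...,1]*np.sin(a); jy=-d[...,0]*np.sin(a)+d[...,1]*np.cos(a); z=d[...,2]
m=(abs(jx)<14)&(jy<-105)&(jy>-170)&(z>30)&(z<80); print('panel',m.sum(),np.median(jx[m]),np.min(jy[m]) if m.any() else 0,np.median(z[m]))
E
```

```text
t 6.85 pos [473.   61.2  37.2] yaw 6.4 F [ 1.4 -3.2  8.5] w 10.1 -> units [ 1.75 -0.01 -0.03] spin 0.02
panel 0 nan 0 nan
  return _methods._mean(a, axis=axis, dtype=dtype,
  ret = ret.dtype.type(ret / rcount)
```

View pics/t3.png

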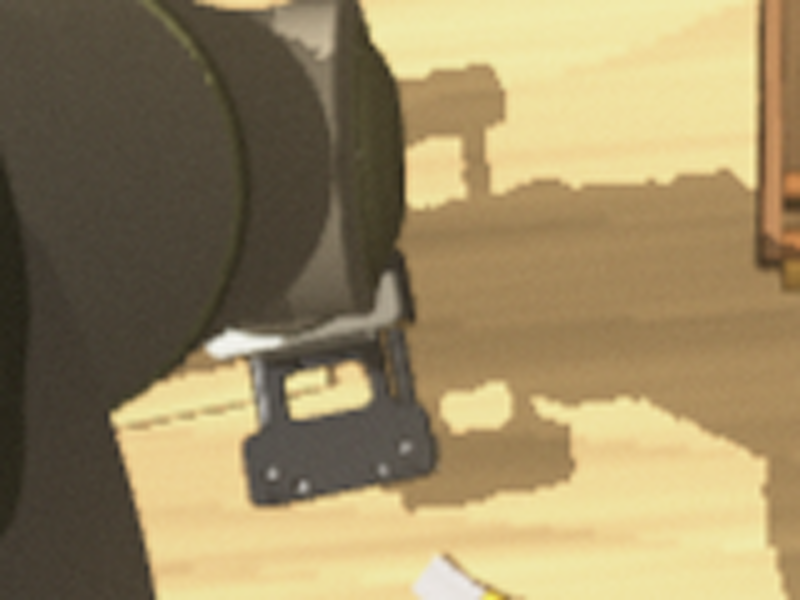

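{"fn": "move_arm", "kwargs": {
  "steps": [
    [[0,0,0,0],[0,0,0,0],[0,0,0,0],[0,0,0,0],[0,0,0,0]]
  ],
  "hand": 0.35
}}

```text
t: 7.32
position: [472.0, 62.1, 36.5]
ee_rot: [[-0.113, 0.994, -0.0], [0.994, 0.113, -0.0], [-0.0, -0.0, -1.0]]
force: [0.2, -0.1, 0.1]
width: 32.3
```

{"fn": "move_arm", "kwargs": {
  "steps": [
    [[0.4,0,0,0],[0.8,0,0,0],[1.2,0,0,0],[1.5,0,0,0],[1.7,0,0,0]]
  ]
}}

```text
t: 7.73
position: [466.3, 113.8, 36.5]
ee_rot: [[-0.114, 0.993, -0.0], [0.993, 0.114, 0.0], [0.0, -0.0, -1.0]]
force: [-0.4, 0.3, -0.8]
width: 32.6
```

```bash
python3 - <<'E'
from h import *
plan(j2w(0.6,-87,37.5),JA)
c=cam('side'); save(c,'s3',(230,200,430,380),4)
c=cam('top'); f=c['frame']
w=cloud(c); d=w-JO; a=np.radians(JA)
jx=d[...,0]*np.cos(a)+d[...,1]*np.sin(a); jy=-d[...,0]*np.sin(a)+d[...,1]*np.cos(a); z=d[...,2]
m=(abs(jx)<14)&(jy<-105)&(jy>-170)&(z>30)&(z<80); print('panel',m.sum())
if m.any(): print(np.median(jx[m]),np.percentile(jy[m],[0,5]),np.median(z[m]))
E
```

```text
t 7.73 pos [466.3 113.8  36.5] yaw 6.5 F [-0.4  0.3 -0.8] w 32.6 -> units [-0.08  0.04 -0.03] spin 0.05
panel 155
-2.1144277056727017 [-151.68163111 -150.18064296] 58.766727474961684
```

View pics/s3.png

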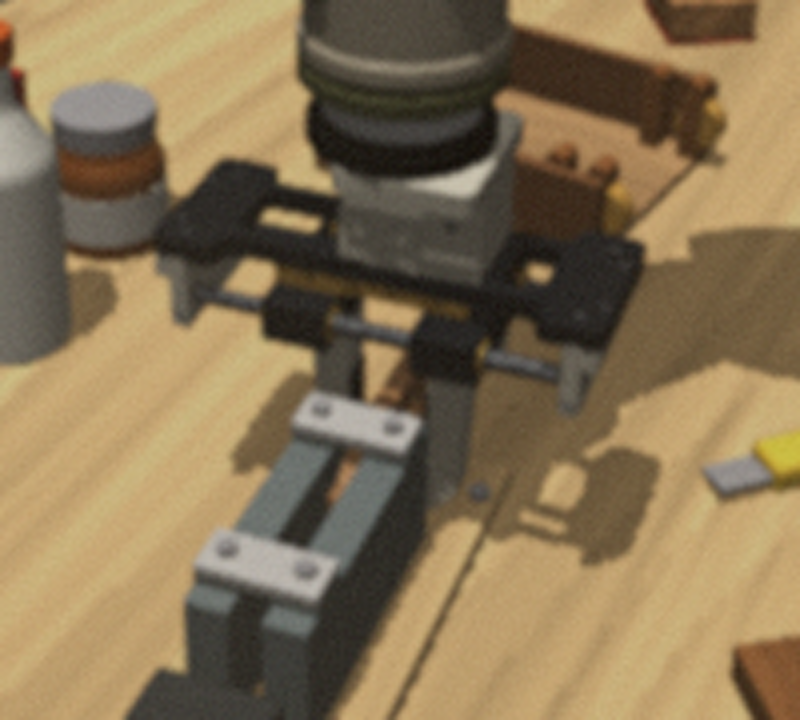

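{"fn": "move_arm", "kwargs": {
  "steps": [
    [[-0.08,0.03,0,0],[-0.08,0.03,0,0],[-0.08,0.03,0,0],[-0.08,0.03,0,0],[-0.08,0.03,0,0]]
  ],
  "hand": 0
}}

```text
t: 8.25
position: [467.7, 109.8, 36.7]
ee_rot: [[-0.112, 0.994, 0.0], [0.994, 0.112, -0.0], [-0.0, 0.0, -1.0]]
force: [0.2, -1.5, 0.5]
width: 10.1
```

{"fn": "move_arm", "kwargs": {
  "steps": [
    [[0,0,0,0],[0,0,0,0]]
  ]
}}

```text
t: 8.42
position: [467.7, 109.8, 36.7]
ee_rot: [[-0.112, 0.994, 0.0], [0.994, 0.112, -0.0], [-0.0, 0.0, -1.0]]
force: [0.8, -3.4, -0.2]
width: 10.1
```

{"fn": "move_arm", "kwargs": {
  "steps": [
    [[-0.2,0,0,0],[-0.6,0,0,0],[-1.0,0,0,0],[-1.5,0,0,0],[-2.0,0,0,0]]
  ]
}}

```text
t: 8.83
position: [474.4, 50.5, 36.6]
ee_rot: [[-0.114, 0.993, -0.0], [0.993, 0.114, 0.0], [0.0, -0.0, -1.0]]
force: [0.0, -0.2, -1.1]
width: 9.8
```

{"fn": "move_arm", "kwargs": {
  "steps": [
    [[-0.7,0,0,0],[-1.2,0,0,0],[-1.2,0,-1.0,0],[-1.2,0,-2.2,0],[-1.2,0,-3.4,0]]
  ]
}}

```text
t: 9.25
position: [477.5, 14.2, 139.1]
ee_rot: [[-0.112, 0.994, -0.003], [0.994, 0.112, -0.0], [0.0, -0.003, -1.0]]
force: [1.1, 0.3, -0.8]
width: 9.7
```

```bash
python3 - <<'E'
from h import *
plan([470,-30,150],-6)
for n in('side','top'):
    c=cam(n); w=cloud(c); z=w[...,2]
    np.savez(n+'1.npz',w=w,f=c['frame']); save(c,n+'4')
E
```

```text
t 9.25 pos [477.5  14.2 139.1] yaw 6.4 F [ 1.1  0.3 -0.8] w 9.7 -> units [-1.44 -0.41 -0.36] spin 2.48
```

View pics/side4.png

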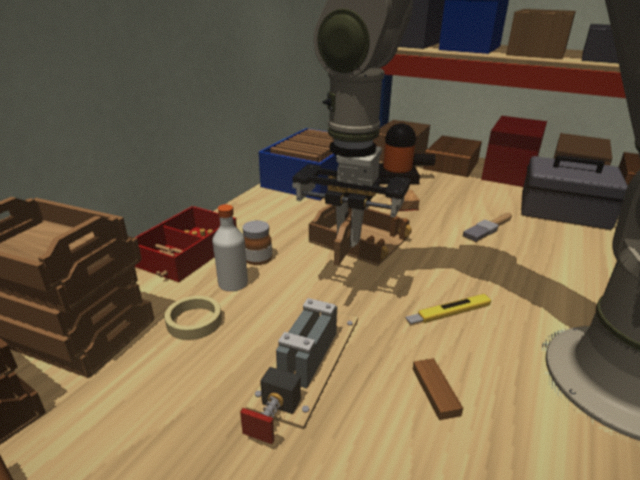

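```bash
python3 - <<'E'
from h import *
d=np.load('top0.npz'); w=d['w']; x,y,z=w[...,0],w[...,1],w[...,2]
def line(m,l):
    q=w[m]; v=cv2.fitLine(q[:,:2].astype(np.float32),cv2.DIST_HUBER,0,.01,.01).ravel(); 
    if v[0]<0: v[:2]*=-1
    print(l,m.sum(),'yaw',np.degrees(np.arctan2(v[1],v[0])).round(2),'at x=540 y',(v[3]+(540-v[2])*v[1]/v[0]).round(1),q[:,0].min().round(),q[:,0].max().round()); return v
g=(z>44)&(z<54)
A=line(g&(x>500)&(x<610)&(y>-150)&(y<-90),'L'); B=line(g&(x>500)&(x<610)&(y<-220)&(y>-300),'R')
F=(z>3)&(z<9)&(x>400)&(x<640)
for xx in range(470,620,25):
    m=g&(abs(x-xx)<8)&(y<-80)&(y>-300); yy=y[m]; print(xx,'wall L',np.round(np.percentile(yy[yy>-200],[5,50,95]),1),'R',np.round(np.percentile(yy[yy<-200],[5,50,95]),1), 'floor',np.round(np.percentile(y[F&(abs(x-xx)<8)&(abs(y+200)<80)],[1,99]),1))
f=d['f'].astype(int)
k=(z>42)&(z<60)&(x<505)&(x>425)&(y<-110)&(y>-280)
for yr in((-170,-132),(-262,-235)):
    m=k&(y>yr[0])&(y<yr[1]); h,e=np.histogram(x[m],np.arange(424,510,3)); print(yr,list(zip(e[:-1].astype(int),h)))
    m2=(z>38)&(x<515)&(x>425)&(y>yr[0])&(y<yr[1])
    print(sorted([(int(v),int(u)) for v,u in np.argwhere(m2)])[::40])
m=(z>46)&(z<70)&(x>600)&(x<650)&(y<-80)&(y>-260); r=cv2.minAreaRect(w[m][:,:2].astype(np.float32)); print('back',r)
E
```

```text
L 193 yaw -7.53 at x=540 y -130.6 500.0 610.0
R 209 yaw -7.1 at x=540 y -274.6 500.0 610.0
470 wall L [-140.8 -126.2 -119.4] R [-271.3 -265.3 -249.6] floor [-260.5 -148.5]
495 wall L [-142.7 -127.2 -121.7] R [-275.2 -270.7 -266.7] floor [-266.2 -150.4]
520 wall L [-131.3 -128.4 -124.4] R [-276.1 -272.4 -269.1] floor [-269.  -136.8]
545 wall L [-133.9 -131.2 -127.2] R [-279.9 -275.2 -272.1] floor [-271.6 -133.7]
570 wall L [-138.5 -135.4 -131.4] R [-282.8 -278.7 -275. ] floor [-275.  -130.4]
595 wall L [-141.3 -137.  -133.7] R [-285.7 -282.1 -278. ] floor [-276.3 -145.8]
(-170, -132) [(np.int64(424), np.int64(0)), (np.int64(427), np.int64(0)), (np.int64(430), np.int64(0)), (np.int64(433), np.int64(0)), (np.int64(436), np.int64(0)), (np.int64(439), np.int64(0)), (np.int64(442), np.int64(0)), (np.int64(445), np.int64(0)), (np.int64(448), np.int64(0)), (np.int64(451), np.int64(0)), (np.int64(454), np.int64(2)), (np.int64(457), np.int64(2)), (np.int64(460), np.int64(6)), (np.int64(463), np.int64(8)), (np.int64(466), np.int64(7)), (np.int64(469), np.int64(7)), (np.int64(472), np.int64(3)),
[... 671 characters left out ...]
np.int64(13)), (np.int64(454), np.int64(10)), (np.int64(457), np.int64(7)), (np.int64(460), np.int64(0)), (np.int64(463), np.int64(0)), (np.int64(466), np.int64(0)), (np.int64(469), np.int64(1)), (np.int64(472), np.int64(12)), (np.int64(475), np.int64(11)), (np.int64(478), np.int64(11)), (np.int64(481), np.int64(7)), (np.int64(484), np.int64(0)), (np.int64(487), np.int64(0)), (np.int64(490), np.int64(0)), (np.int64(493), np.int64(0)), (np.int64(496), np.int64(0)), (np.int64(499), np.int64(0)), (np.int64(502), np.int64(0)), (np.int64(505), np.int64(0))]
[(276, 413), (281, 415), (292, 412)]
back ((616.6614379882812, -197.62353515625), (122.03732299804688, 44.87576675415039), 84.41590881347656)
```

```bash
python3 -c "
from h import *
plan([473.5,-195.5,95],-7.3)"
```

```text
t 9.35 pos [480.3  14.8 142.8] yaw 6.5 F [ 0.4 -0.4 -1.1] w 9.6 -> units [-6.94 -1.02  1.58] spin 2.75
```

{"fn": "move_arm", "kwargs": {
  "steps": [
    [[-1.3,-0.2,0.1,0.6],[-2.6,-0.4,0.2,1.2],[-3.9,-0.6,0.3,1.8],[-5.2,-0.8,0.4,2.4],[-6.4,-1.0,0.6,2.75]]
  ]
}}

```text
t: 9.77
position: [469.9, -181.2, 120.3]
ee_rot: [[0.129, 0.992, 0.0], [0.992, -0.129, -0.0], [-0.0, 0.0, -1.0]]
force: [1.4, -0.2, -0.1]
width: 9.6
```

{"fn": "move_arm", "kwargs": {
  "steps": [
    [[-0.3,0,0.4,0],[-0.5,0,0.8,0],[-0.5,0,1.0,0],[-0.5,0,1.0,0]]
  ]
}}

```text
t: 10.1
position: [467.4, -193.8, 89.1]
ee_rot: [[0.127, 0.992, -0.003], [0.992, -0.127, 0.001], [0.001, -0.003, -1.0]]
force: [0.9, 0.2, 0.0]
width: 9.7
```

```bash
python3 - <<'E'
from h import *
plan([473.5,-195.5,95],-7.3)
c=cam('top'); np.savez('top2.npz',w=cloud(c),f=c['frame']); a=c['frame'][250:320,330:450]
c2=cam('side'); np.savez('side2.npz',w=cloud(c2),f=c2['frame']); b=c2['frame'][180:275,290:425]
A=cv2.resize(a,(800,466),interpolation=3)[:300]; 
cv2.imwrite('pics/hov.png',np.vstack([cv2.resize(a,(514,300),interpolation=3),cv2.resize(b,(514,300),interpolation=3)])[...,::-1])
E
```

```text
t 10.1 pos [ 467.4 -193.8   89.1] yaw -7.3 F [0.9 0.2 0. ] w 9.7 -> units [-0.03  0.21 -0.2 ] spin -0.0
```

View pics/hov.png

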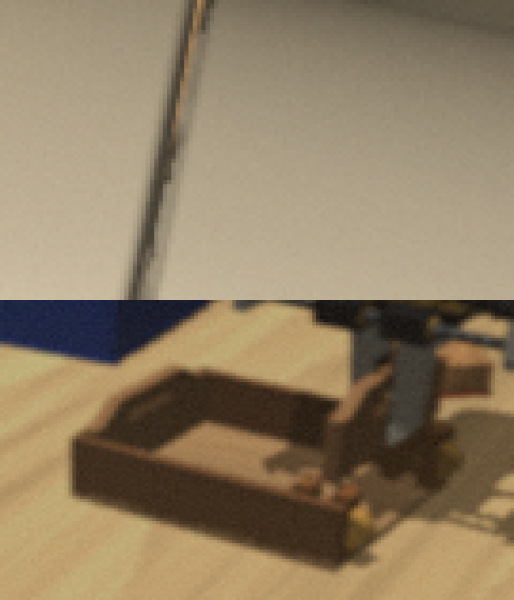

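```bash
python3 - <<'E'
from h import *
S=np.array([471.5,-193.8,0]); a=np.radians(-7.3)
im=[]
for n in('side0','side2'):
    D=np.load(n+'.npz'); d=D['w']-S; tx=d[...,0]*np.cos(a)+d[...,1]*np.sin(a); ty=-d[...,0]*np.sin(a)+d[...,1]*np.cos(a); z=d[...,2]
    lo,hi=(50,58) if n=='side0' else (66,104)
    m=(z>lo)&(z<hi)&(ty>46)&(ty<72)&(abs(tx)<35)
    print(n,m.sum(),np.histogram(tx[m],np.arange(-32,34,3))[0],'ty',np.percentile(ty[m],[2,50,98]).round(1))
    if n=='side2': 
        for t in(25,35,45,55,62): 
            k=m=(z>70)&(z<100)&(abs(ty-t)<5)&(abs(tx)<30); print(t,k.sum(),np.percentile(tx[k],[5,50,95]).round(1) if k.any() else '')
    v,u=np.where((abs(tx)<25)&(abs(ty-60)<10)&(z>40)&(z<100)); print(u.min(),u.max(),v.min(),v.max())
    im.append(cv2.resize(D['f'][205:255,350:400] if 0 else D['f'][200:260,350:400],None,fx=8,fy=8,interpolation=3))
cv2.imwrite('pics/cmp.png',np.hstack(im)[...,::-1])
E
```

```text
side0 47 [0 0 0 0 2 9 8 4 1 0 0 0 0 8 6 6 3 0 0 0 0] ty [47.5 58.9 65.6]
363 384 236 248
side2 140 [ 0  0  0  0  0  0  0 74 22 23 20  1  0  0  0  0  0  0  0  0  0] ty [46.5 63.4 67.8]
25 25 [-9.7 -8.6 -7.3]
35 26 [-9.6 -8.6 -8.1]
45 26 [-10.   -9.1  -8.2]
55 24 [-9.7 -8.9 -8. ]
62 72 [-9.6 -5.7  0.6]
364 384 220 248
```

```bash
python3 -c "
from h import *
D=np.load('side2.npz'); S=np.array([471.5,-193.8,0]); a=np.radians(-7.3);d=D['w']-S; tx=d[...,0]*np.cos(a)+d[...,1]*np.sin(a); ty=-d[...,0]*np.sin(a)+d[...,1]*np.cos(a); z=d[...,2]
m=(z>68)&(z<102)&(ty>50)&(ty<75)&(tx>-7)&(tx<0); print(np.median(ty[m]))
plan([471.5,-195.8,84],-7.3)"
```

```text
65.44716649662841
t 10.2 pos [ 468.2 -193.2   90.4] yaw -7.2 F [ 0.7  0.2 -1. ] w 10.0 -> units [-0.07  0.12  0.21] spin 0.02
```

{"fn": "move_arm", "kwargs": {
  "steps": [
    [[-0.03,0.06,0,0],[-0.03,0.12,0,0],[-0.03,0.12,0,0],[-0.03,0.12,0.05,0],[-0.03,0.12,0.1,0]]
  ]
}}

```text
t: 10.62
position: [472.1, -195.1, 87.8]
ee_rot: [[0.126, 0.992, 0.001], [0.992, -0.126, -0.0], [-0.0, 0.001, -1.0]]
force: [0.1, 0.4, -1.4]
width: 10.1
```

{"fn": "move_arm", "kwargs": {
  "steps": [
    [[0,0,0.1,0],[0,0,0.2,0],[0,0,0.3,0],[0,0,0.3,0]]
  ]
}}

```text
t: 10.95
position: [472.3, -195.5, 78.1]
ee_rot: [[0.126, 0.992, 0.001], [0.992, -0.126, -0.0], [-0.0, 0.001, -1.0]]
force: [0.8, -0.7, -1.8]
width: 9.9
```

```bash
python3 -c "
from h import *
plan([471.5,-194.4,60],-7.3)"
```

```text
t 10.95 pos [ 472.3 -195.5   78.1] yaw -7.3 F [ 0.8 -0.7 -1.8] w 9.9 -> units [ 0.03 -0.03  0.6 ] spin 0.01
```

{"fn": "move_arm", "kwargs": {
  "steps": [
    [[0,0,0.1,0],[0,0,0.2,0],[0,0,0.3,0],[0,0,0.4,0],[0,0,0.4,0]]
  ]
}}

```text
t: 11.37
position: [472.4, -195.5, 66.2]
ee_rot: [[0.126, 0.992, 0.001], [0.992, -0.126, -0.0], [-0.0, 0.001, -1.0]]
force: [4.9, -0.8, -3.8]
width: 9.8
```

{"fn": "move_arm", "kwargs": {
  "steps": [
    [[0,0,0.08,0],[0,0,0.16,0],[0,0,0.24,0],[0,0,0.24,0]]
  ]
}}

```text
t: 11.7
position: [473.1, -195.8, 59.5]
ee_rot: [[0.127, 0.992, 0.002], [0.992, -0.127, -0.001], [-0.001, 0.003, -1.0]]
force: [5.4, -1.5, -1.0]
width: 10.2
```

{"fn": "move_arm", "kwargs": {
  "steps": [
    [[0,0.03,0.05,0],[0,0.03,0.15,0],[0,0.03,0.25,0],[0,0.03,0.35,0],[0,0.03,0.35,0]]
  ]
}}

```text
t: 12.12
position: [473.9, -195.9, 48.7]
ee_rot: [[0.127, 0.992, 0.002], [0.992, -0.127, -0.001], [-0.001, 0.002, -1.0]]
force: [6.0, -0.6, -3.0]
width: 10.1
```

```bash
python3 -c "
from h import *
plan([471.5,-194.4,32.7],-7.3)"
```

```text
t 12.12 pos [ 473.9 -195.9   48.7] yaw -7.3 F [ 6.  -0.6 -3. ] w 10.1 -> units [ 0.04 -0.09  0.53] spin 0.0
```

{"fn": "move_arm", "kwargs": {
  "steps": [
    [[0,0,0.1,0],[0,0,0.2,0],[0,0,0.3,0],[0,0,0.4,0],[0,0,0.45,0]]
  ]
}}

```text
t: 12.53
position: [474.0, -195.9, 35.4]
ee_rot: [[0.127, 0.992, 0.002], [0.992, -0.127, -0.001], [-0.001, 0.002, -1.0]]
force: [5.5, -1.5, 3.5]
width: 10.0
```

{"fn": "move_arm", "kwargs": {
  "steps": [
    [[0,0,0.04,0],[0,0,0.08,0],[0,0,0.08,0]]
  ]
}}

```text
t: 12.78
position: [474.0, -195.8, 33.0]
ee_rot: [[0.127, 0.992, 0.002], [0.992, -0.127, -0.001], [-0.001, 0.002, -1.0]]
force: [6.0, -0.8, -0.3]
width: 9.7
```

```bash
python3 - <<'E'
from h import *
plan([471.5,-194.4,32.7],-7.3)
S=np.array([471.5,-193.8,0]); a=np.radians(-7.3); c=cam('side'); d=cloud(c)-S
tx=d[...,0]*np.cos(a)+d[...,1]*np.sin(a); ty=-d[...,0]*np.sin(a)+d[...,1]*np.cos(a); z=d[...,2]
for t in(-45,-30,-20,20,28,40,47):
    k=(abs(ty-t)<4)&(abs(tx)<15)&(z>15); print(t,k.sum(),np.percentile(z[k],[50,95,100]).round(1),np.median(tx[k]).round(1)) if k.any() else 0
save(c,'s5',(300,190,420,270),6)
E
```

```text
t 12.78 pos [ 474.  -195.8   33. ] yaw -7.3 F [ 6.  -0.8 -0.3] w 9.7 -> units [ 0.04 -0.09  0.01] spin 0.0
-45 5 [29.9 34.7 35.3] -2.6
20 328 [144.2 168.3 314.9] -0.8
28 197 [195.3 288.9 315.1] -1.9
40 615 [278.4 476.1 502.7] 3.9
47 653 [422.  488.8 503.1] 1.2
```

View pics/s5.png

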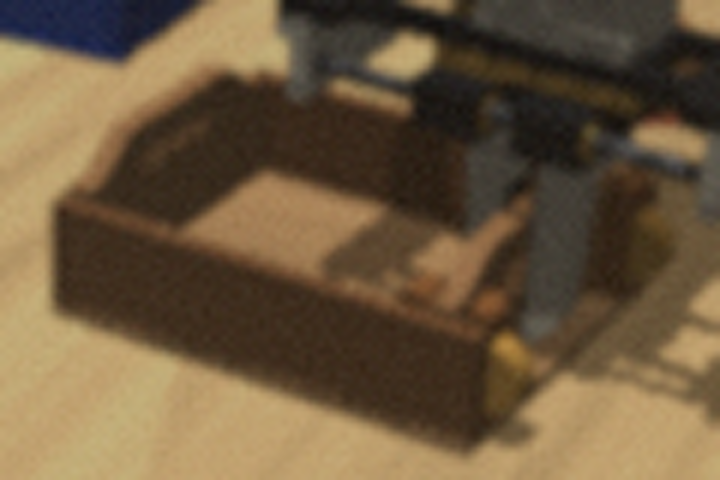

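{"fn": "move_arm", "kwargs": {
  "steps": [
    [[0,0,0.03,0],[0,0,0.06,0],[0,0,0.06,0]]
  ]
}}

```text
t: 13.08
position: [474.0, -195.8, 32.6]
ee_rot: [[0.127, 0.992, 0.003], [0.992, -0.127, -0.001], [-0.0, 0.003, -1.0]]
force: [3.6, 1.4, 22.0]
width: 9.6
```

{"fn": "move_arm", "kwargs": {
  "steps": [
    [[0,0,0.03,0],[0,0,0.06,0],[0,0,0.06,0]]
  ]
}}

```text
t: 13.33
position: [473.9, -195.9, 31.8]
ee_rot: [[0.127, 0.992, 0.004], [0.992, -0.127, -0.001], [-0.0, 0.004, -1.0]]
force: [1.8, 1.2, 38.8]
width: 9.9
```

{"fn": "move_arm", "kwargs": {
  "steps": [
    [[0,0,-0.06,0],[0,0,-0.06,0],[0,0,-0.06,0],[0,0,-0.06,0],[0,0,-0.06,0]]
  ],
  "hand": 0.35
}}

```text
t: 13.75
position: [471.7, -195.2, 30.7]
ee_rot: [[0.127, 0.992, -0.002], [0.992, -0.127, 0.001], [0.0, -0.002, -1.0]]
force: [-0.2, -0.8, 0.7]
width: 31.9
```

{"fn": "move_arm", "kwargs": {
  "steps": [
    [[0,0,0,0],[0,0,-0.5,0],[0,0,-1.3,0],[0,0,-2.4,0],[0,0,-3.6,0]]
  ]
}}

```text
t: 14.17
position: [471.6, -195.2, 139.2]
ee_rot: [[0.127, 0.992, -0.003], [0.992, -0.127, 0.001], [0.001, -0.004, -1.0]]
force: [0.1, -0.2, 0.5]
width: 32.8
```

{"fn": "move_arm", "kwargs": {
  "steps": [
    [[1.0,0,-1.0,0],[2.2,0,-1.5,0],[3.4,0,-2,0],[4.6,0,-2,0],[5.8,0,-2,0]]
  ]
}}

```text
t: 14.58
position: [494.9, -21.3, 200.2]
ee_rot: [[0.127, 0.992, 0.002], [0.992, -0.127, 0.0], [0.001, 0.002, -1.0]]
force: [1.1, 0.3, 0.1]
width: 32.7
```

```bash
python3 - <<'E'
from h import *
plan([471.5,-194.4,32.7],-7.3)
S=np.array([471.5,-193.8,0]); a=np.radians(-7.3); im=[]
for n in('side','top'):
    c=cam(n); d=cloud(c)-S; print(n); np.savez(n+'9.npz',w=d+S,f=c['frame'])
    tx=d[...,0]*np.cos(a)+d[...,1]*np.sin(a); ty=-d[...,0]*np.sin(a)+d[...,1]*np.cos(a); z=d[...,2]
    for t in(-60,-45,-30,-20,0,20,30,45,60):
        k=(abs(ty-t)<4)&(abs(tx)<12)&(z>35)&(z<110)
        if k.any(): top=k&(z>np.percentile(z[k],90)-4); print(t,k.sum(),'ztop',np.percentile(z[k],[50,90,97]).round(1),'tx',np.percentile(tx[top],[5,50,95]).round(1))
    k=(abs(ty)<80)&(abs(tx)<6)&(z>40)&(z<110); print('ty range',np.percentile(ty[k],[1,99]).round(1)) if k.any() else 0
    im.append(cv2.resize(c['frame'][190:270,300:420] if n=='side' else c['frame'][200:310,320:485],(480,320),interpolation=3))
cv2.imwrite('pics/fin.png',np.vstack(im)[...,::-1][:600])
E
```

```text
t 14.58 pos [494.9 -21.3 200.2] yaw -7.3 F [1.1 0.3 0.1] w 32.7 -> units [-5.83 -0.05  5.58] spin 0.0
side
-60 21 ztop [46.5 52.7 53.6] tx [-11.8  -8.9   8.9]
-45 10 ztop [48.  54.8 54.9] tx [-1.  -0.2  0. ]
-30 29 ztop [51.3 63.3 64.3] tx [-0.8  3.7  8.2]
-20 18 ztop [57.4 63.9 64.2] tx [-0.2  4.2  7.5]
0 21 ztop [57.1 63.9 64. ] tx [-0.2  2.6  7.8]
20 19 ztop [60.5 63.8 64.7] tx [-2.9  0.3  7.3]
30 17 ztop [57.2 64.  64.3] tx [-2.   1.4  6. ]
45 26 ztop [54.4 57.8 59. ] tx [-2.4  1.6  5.9]
60 22 ztop [50.1 52.8 53.7] tx [-11.1   5.2  11.5]
ty range [-71.9  73.1]
top
-60 40 ztop [52.9 55.7 56.8] tx [-10.7  -0.   10.3]
-45 22 ztop [58.  61.4 61.9] tx [-1.4  2.4  6.9]
-30 26 ztop [64.1 67.9 69.3] tx [-0.7  3.   6.3]
-20 27 ztop [64.6 67.7 68.2] tx [-1.4  2.9  7.2]
0 25 ztop [65.7 66.6 69.2] tx [-2.2  2.4  6.4]
20 23 ztop [64.7 67.5 68.4] tx [-2.7  1.3  5.4]
30 28 ztop [65.  66.7 67.7] tx [-3.1  2.1  7.5]
45 24 ztop [58.5 62.6 64.2] tx [-1.2  1.2  5.1]
60 48 ztop [52.7 56.4 57. ] tx [-11.6   0.4  11.7]
ty range [-76.5  73.6]
```

View pics/fin.png

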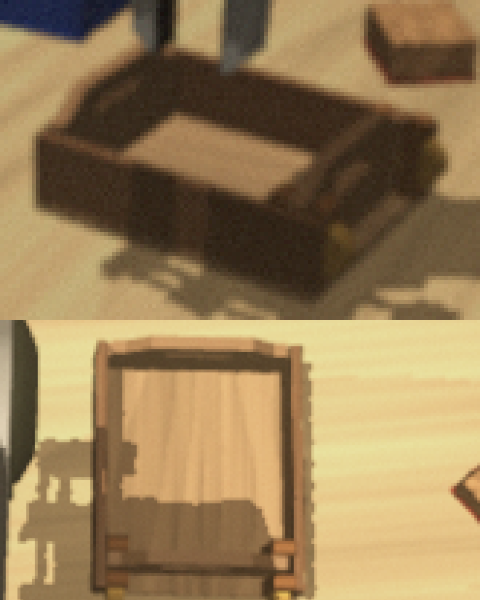

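```bash
python3 -c "
from h import *
print(ticket.finish_job(), get_state()['t'])"
```

```text
the job is handed in; nothing more can be done
the job is handed in; nothing more can be done
```

The tray end is standing in the tray's slots, hand hole up and pressed home on the floor. I handed the job in about 15 s into the 58 s limit, with the robot clear of everything.

- **Ejector:** I pushed the red plate until it stopped moving at about 18 N. That left the tray end sticking out 37 mm. I backed off, and the side picture shows the plate sprung back.
- **Tray end out:** I drew it out 49 mm by its protruding end and regripped it at its middle. I then drew it clear of the jig with no sign of jamming.
- **Into the tray:** It went down past the clips, with about 6 N of sideways load and at most a few newtons of vertical force in the readings. It met the floor at the height I expected. The last press read 39 N at the wrist, taken through the grip; this was more than the 8–16 N the clips need, because I pressed once more after floor contact.

**Last checks:**
- **Height:** The tray end's top is level along its length, at about 64 mm in the side camera and 66–69 mm in the top camera, against 66 mm expected. The side camera reads about 2 mm low on the bench, so I take both as home.
- **Sideways position:** It sits about 1–2.5 mm towards +x of my slot estimate. That fits the clips pushing it over, but it is close to the 2 mm tolerance and within camera error, so I can't confirm it more tightly.
- **Other objects:** I felt no unexpected contacts, and the arm stayed clear of the glue bottle, jar, tape roll and sanding block. I did not re-measure where they stand.

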